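# Load the two-post wash basket

### The job

Load the wire wash basket with the turned parts lying on the cardboard: on its tall thick post put the flange, neck up, then the notched plastic spacer, then the sprocket, hub up; on its short thin post put the bronze bush, then the hex nut. Let each part down its post in the gripper until it lies flat on what is beneath it, rather than dropping it. Leave the paste jar standing where it is.

Things in the scene. Friction and masses are not known exactly. Their poses are not given: they have to be found in the camera images.
- basket: Low stainless wire basket, 260 x 170 mm, rim 41 mm high, fixed to the bench to the left or right of the robot, turned any way. Origin: centre of its underside, at bench height; x along its long side. Two upright black-coated posts stand in it on the long centre line: the tall thick one 65 mm from the centre towards -x, the short thin one 65 mm towards +x.
- tall_post (a point): Foot of the tall post: centre of its foot plate's top face (plate 52 mm across, 8 mm above the bench). The post is 16 mm thick and rises 68 mm above this point, the last 8 mm tapered to 8 mm thick.
- short_post (a point): Foot of the short post: centre of its foot plate's top face (plate 44 mm across, 8 mm above the bench). The post is 12 mm thick and rises 44 mm above this point, the last 6 mm tapered to 6 mm thick.
- flange: Bright steel flange, neck up, 36 mm high: disc 68 mm across, 12 mm thick, with four dark bolt holes; on it a neck 44 mm across, 24 mm high (grip it there); through bore 23 mm. About 0.5 kg. Origin: centre of the underside; z up along the bore. It and all other parts stand upright on a fixed 3 mm sheet of cardboard, so their undersides are 3 mm above the bench.
- spacer: White plastic spacer ring, 48 mm across, bore 23 mm, 14 mm high, with six lugs (notches between them) on its top and on its underside. About 25 g. Origin: centre of the underside; z up along the bore.
- sprocket: Dark steel chain sprocket, 24 mm high in all: toothed disc 69 mm across the teeth and 8 mm thick, and on it a hub 38 mm across and 16 mm high (grip it by the hub); through bore 23 mm. About 0.23 kg. Origin: centre of the underside; z up along the bore.
- bush: Plain bronze bush (a thick tube), 34 mm across, bore 20 mm, 32 mm high. About 0.17 kg. Origin: centre of the underside; z up along the bore.
- nut: Large bright steel hexagon nut, 36 mm across flats (41 mm across corners), bore 22 mm, 20 mm high. About 0.11 kg. Origin: centre of the underside; z up along the bore; one pair of flats faces its +x and -x, the others every 60 degrees.
- jar: Closed grey jar of paste, steel lid, 62 mm across, 52 mm high, loose among the parts. Leave it. Origin: centre of the underside. The five parts and this jar stand in two rows, about 95 mm or more apart, centre to centre; a flat spanner and a screwdriver lie along two edges of the cardboard.
There are look-alikes about, which are no part of the job. What is shaped like the flange but purple is not meant. There is more than one size of the bush; the one meant has the size given above.

How it is judged:
At the end, for the whole second after the job is handed in: Flange, spacer, sprocket from below on the tall post; bush, nut on the short one: undersides within 4 mm of 0, 36, 50 and 0, 32 mm above the foot plate, axes within 9 mm of the post and 0.1 rad of upright, at rest (20 mm/s, 0.3 rad/s). Jar upright (0.35 rad), within 30 mm of its start (horizontal distance between each of flange, spacer, sprocket and tall_post below 0.009 m and z of flange in the frame of tall_post between -0.004 and 0.004 m and angle between each of flange, spacer, sprocket, bush, nut's own z axis and vertical below 0.1 rad and linear speed of each of flange, spacer, sprocket, bush, nut below 0.02 m/s and angular speed of each of flange, spacer, sprocket, bush, nut below 0.3 rad/s and z of spacer in the frame of tall_post between 0.032 and 0.04 m and z of sprocket in the frame of tall_post between 0.046 and 0.054 m and horizontal distance between each of bush, nut and short_post below 0.009 m and z of bush in the frame of short_post between -0.004 and 0.004 m and z of nut in the frame of short_post between 0.028 and 0.036 m and not (distance of jar from where it was at the start of the episode above 0.03 m or angle between jar's own z axis and vertical above 0.35 rad)); the robot touches nothing.
It fails at once if a part is let fall down its post (faster than 0.7 m/s, a fall of some 25 mm) ((horizontal distance between flange and tall_post below 0.012 m and z of flange in the frame of tall_post below 0.066 m and linear speed of flange above 0.7 m/s) or (horizontal distance between spacer and tall_post below 0.012 m and z of spacer in the frame of tall_post below 0.066 m and linear speed of spacer above 0.7 m/s) or (horizontal distance between sprocket and tall_post below 0.012 m and z of sprocket in the frame of tall_post below 0.066 m and linear speed of sprocket above 0.7 m/s) or (horizontal distance between bush and short_post below 0.012 m and z of bush in the frame of short_post below 0.042 m and linear speed of bush above 0.7 m/s) or (horizontal distance between nut and short_post below 0.012 m and z of nut in the frame of short_post below 0.042 m and linear speed of nut above 0.7 m/s)).
It fails at once if the paste jar is knocked over or pushed more than 30 mm away (distance of jar from where it was at the start of the episode above 0.03 m or angle between jar's own z axis and vertical above 0.35 rad).
It also fails if it takes over 122 s, if anything falls off the work surface, if the arm or the gripper's body presses on something with over 40 N, if the wrist force passes 120 N, or if a joint passes its speed limit or range.

### The arm

A 6-joint arm with a two-finger parallel gripper is mounted at the origin on the work surface. World frame = base frame: x ahead of the robot, y to its left, z up, the work surface at z = 0. Lengths are in m, angles in rad, forces in N, time in s.
With the tool pointing down it reaches from about 0.375 to 0.9 m from the base axis. Payload 3.1 kg.
Tool frame: the origin (TCP) lies midway between the tips of the shut fingers; the grasp point (between the pads) lies 19 mm behind it; z points along the fingers, y is the line along which they close (so a half turn about z gives the same grasp; the last joint's range is limited). The gripper opens to 85 mm and grips with 20 to 120 N. Pads are 22 mm wide; open, the fingers measure 114 mm over their backs; the gripper's body (76 mm by 85 mm) begins 54 mm behind the grasp point. The pads swing forward as they close: fully open they stand 13 mm farther back than shut.
Start: joints at [-1.458, 0.527, 1.433, -0, 1.181, -0.178], TCP at [0.179, -0.599, 0.231] pointing down, gripper open.
Joint ranges: [-3.08, 3.08], [-0.75, 2.2], [0.22, 2.44], [-1.43, 4.57], [0, 2.65], [-2.85, 2.85]. Speed limits (rad/s): [2.79, 2.79, 3.14, 3.14, 3.14, 3.14].

### API

Orientations are given as a unit quaternion [x, y, z, w].
In Python, from station import manip gives the robot as it stands.
- The arm moves only by the tool step_arm, never from a script. Its argument "targets" is text: rows parted by semicolons, each of 4 numbers parted by spaces: the shift along the tool's x, y, z in mm, then the turn about the tool's z in degrees. A call has 1 to 12 rows; each row is the pose to reach, as a shift and turn from the pose commanded when the call began, along the tool's axes at that moment; what a row does not reach only later rows make up. A row lasts 1/10 s, in which the tool goes at most 50 mm and 8.59 degrees, less where a joint would pass 70% of its speed; a pose out of reach is approached as far as the arm can. A call with a gripper value outside its range is refused whole. "gripper" is the closure, from 0 (fully open) to 1 (shut), set as the call begins (left out, the last holds). The fingers move at their own pace and stop on an object; "squeeze" is the grip in N (left out, the last holds). Time passes only in rows, so rows that repeat a pose let the fingers close. It gives the time, the measured TCP pose, the force, the opening and the grip force at its end, in the units of the state.
- manip.sense(): the state, without advancing time (a new reading comes with each control period).
- manip.snapshot(name): name is "scene" or "top"; returns the picture (420x560x3 uint8, red, green, blue); there is no depth.
- manip.get_calibration(name): a dict with "fov_y" (degrees; the focal length in pixels is half the picture's height over the tangent of half this angle, whatever the lens; pixels are square), "cx", "cy" (the principal point, pixels), "extrinsics" (4x4, takes a point from camera to world coordinates). Camera axes: x right, y down, z forward; pixel columns grow to the right and rows downward; lengths in m; the calibration is good to about 2 mm. A picture is of the moment at which its call begins. get_calibration takes no time and is no camera call.
- manip.sign_off(): hands the job in; it is judged then, once.
Trained networks look in the newest picture that a camera, given by its name, has taken for a name from the list of things; names that differ only in an ending like _2 or _b are one class to them, and where a whole thing is asked for, a point or a joint stands for the part that bears it (a point fixed in the world has none). Each returns a list of dicts, best first, with "p" (0 to 1); they miss things now and then, are a little off and sometimes report something else, mostly with a low value. They report only what shows in the picture. A call takes as long as a camera call. They do not tell look-alikes from the thing itself.
- manip.recognise(camera, query): "position" ([column, row] in pixels, amid what is visible of it).
- manip.masks_of(camera, query): "pixels" (420x560 bool, what is visible of it) and "position" ([column, row] in pixels, amid what is visible of it).
- manip.mark_of(camera, query): "position" ([column, row] in pixels: a listed point, or the origin of a listed thing).
The state is a dict: "t": time; "q": joint angles; "qd": joint speeds; "tau": joint torques, N m; "tcp_pos": TCP position; "tool_rot": TCP orientation; "force": force on the tool from outside, world axes, zero at the start; "ft_torque": the same for the moment, N m; "finger_gap": opening from 0.0 (shut) to 1.0 (fully open); "gripper_force": force on a finger pad.
Only numpy, scipy, OpenCV 4.12 (cv2) and the standard library are available. Lean on these libraries where they do the work, as an engineer would, in place of code of your own. Each camera call takes 0.05 s, during which the arm holds its last target. There are 200 camera calls.

## Working session

There is one attempt and no reset: what is moved stays moved. The work goes in short steps, Python scripts to look and compute and a tool call to move; the robot and the scene stay as the last step left them, time stands still between calls to the robot, and variables do not carry over. Pictures are saved under pics/ and viewed, at most 14 in all, crops included, and the job is handed in when it is done.

Besides the shell and the picture viewer there is one more tool, called by a JSON object that holds its "name" and its "arguments". step_arm: Moves the arm, as the interface text tells. Its arguments: {"type":"object","properties":{"targets":{"type":"string"},"gripper":{"type":"number"},"squeeze":{"type":"number"}},"required":["targets"]}

```bash
mkdir -p pics; ls
cat > h.py <<'E'
import numpy as np, cv2
from station import manip
def cal(c):
    k=manip.get_calibration(c); f=210/np.tan(np.radians(k["fov_y"])/2); return f,k["cx"],k["cy"],np.array(k["extrinsics"])
def px2w(c,p,z):
    f,cx,cy,T=cal(c); d=T[:3,:3]@np.array([(p[0]-cx)/f,(p[1]-cy)/f,1]); o=T[:3,3]; return o+d*(z-o[2])/d[2]
def w2px(c,P):
    f,cx,cy,T=cal(c); q=T[:3,:3].T@(np.array(P)-T[:3,3]); return np.array([cx+f*q[0]/q[2],cy+f*q[1]/q[2]])
def save(c,n,box=None,s=1):
    im=manip.snapshot(c)[:,:,::-1]
    if box: im=im[box[1]:box[3],box[0]:box[2]]
    cv2.imwrite(f"pics/{n}.png",cv2.resize(im,None,fx=s,fy=s,interpolation=cv2.INTER_CUBIC))
E
python3 - <<'E'
from h import *
for c in("scene","top"):
    k=manip.get_calibration(c); print(c,k); save(c,c+"0")
    for q in("flange","spacer","sprocket","bush","nut","jar","basket","tall_post","short_post"):
        print(c,q,[(np.round(r["position"]).tolist(),round(r["p"],2),px2w(c,r["position"],0.008 if "post" in q else .003).round(3)[:2].tolist()) for r in manip.mark_of(c,q)][:4])
s=manip.sense();print(s["tool_rot"],s["tcp_pos"],s["t"])
E
```

```text
pics
scene {'fov_y': 43.28581179112454, 'cx': 270.95630419251927, 'cy': 208.49356611908712, 'extrinsics': array([[ 7.88583429e-01,  3.89033613e-01, -4.76223711e-01,
         1.10101164e+00],
       [ 6.14927709e-01, -4.98525142e-01,  6.11012762e-01,
        -8.72643060e-01],
       [ 2.95009924e-04, -7.74677695e-01, -6.32356215e-01,
         8.68010786e-01],
       [ 0.00000000e+00,  0.00000000e+00,  0.00000000e+00,
         1.00000000e+00]])}
scene flange [([210.0, 206.0], 0.96, [0.318, -0.126])]
scene spacer [([273.0, 270.0], 0.8, [0.59, -0.209])]
scene sprocket [([232.0, 251.0], 0.9, [0.475, -0.219])]
scene bush [([143.0, 299.0], 0.78, [0.421, -0.447]), ([192.0, 274.0], 0.52, [0.452, -0.328])]
scene nut [([236.0, 301.0], 0.51, [0.583, -0.329])]
scene jar [([305.0, 241.0], 0.87, [0.589, -0.083])]
scene basket [([346.0, 169.0], 0.64, [0.509, 0.232])]
scene tall_post [([354.0, 159.0], 0.71, [0.503, 0.288])]
scene short_post [([332.0, 182.0], 0.66, [0.514, 0.153])]
top {'fov_y': 52.791529447978654, 'cx': 284.359146435945, 'cy': 211.39844299961078, 'extrinsics': array([[-0.02424741, -0
[... 378 characters left out ...]
.0], 0.63, [0.469, -0.108]), ([344.0, 174.0], 0.44, [0.6, -0.212]), ([381.0, 223.0], 0.17, [0.454, -0.311])]
top sprocket [([345.0, 217.0], 0.71, [0.474, -0.21])]
top bush [([384.0, 226.0], 0.67, [0.447, -0.318]), ([427.0, 232.0], 0.49, [0.425, -0.441])]
top nut [([384.0, 186.0], 0.69, [0.561, -0.327])]
top jar [([300.0, 175.0], 0.7, [0.601, -0.086]), ([195.0, 209.0], 0.48, [0.508, 0.217])]
top basket [([192.0, 209.0], 0.77, [0.507, 0.224]), ([344.0, 219.0], 0.26, [0.469, -0.205])]
top tall_post [([173.0, 210.0], 0.82, [0.505, 0.278])]
top short_post [([217.0, 206.0], 0.7, [0.515, 0.153])]
[9.89447320e-01 1.44893067e-01 1.62817171e-05 4.10427241e-06] [ 0.17924522 -0.59871919  0.23132769] 1.0
```

View pics/scene0.png

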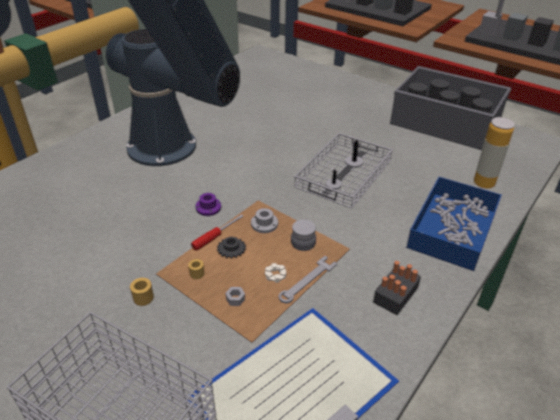

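View pics/top0.png

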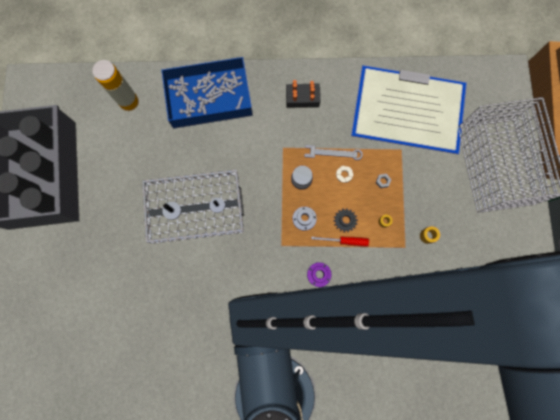

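The top view shows:
- **Flange:** steel flange on the cardboard at (304,218), which I choose. The purple look-alike is at (319,275).
- **Bush:** small one on the cardboard at (386,221), and a larger one off it at (431,235). The small one is the likely choice, to be checked by size.
- **Other parts:** spacer (345,174), sprocket (345,220), nut (384,181), jar (302,177).
- **Basket:** posts at about (171,211) and (217,206).

```bash
cat >> h.py <<'E'
MODEL={"flange":[(34,0,12),(22,12,36)],"spacer":[(24,0,14)],"sprocket":[(34,0,8),(19,8,24)],"bush":[(17,0,32)],"nut":[(19.5,0,20)],"jar":[(31,0,52)],"purple":[(34,0,12),(22,12,36)]}
def sil(c,q,x,y,z0=.003):
    m=np.zeros((420*4,560*4),np.uint8)
    for r,a,b in MODEL[q]:
        t=np.linspace(0,2*np.pi,60); P=[w2px(c,[x+r/1e3*np.cos(u),y+r/1e3*np.sin(u),z0+h/1e3]) for h in(a,b) for u in t]
        cv2.fillConvexPoly(m,cv2.convexHull((np.array(P)*4+1.5).round().astype(np.int32)),1)
    return m
def cen(m,s=1):
    ys,xs=np.nonzero(m); return np.array([xs.mean(),ys.mean()])/s-(1.5/4 if s==4 else 0),len(xs)/s**2
def fit(c,q,mask,z0=.003):
    cs,_=cv2.findContours(mask.astype(np.uint8),cv2.RETR_EXTERNAL,cv2.CHAIN_APPROX_NONE)
    f=np.zeros(mask.shape,np.uint8); cv2.drawContours(f,[max(cs,key=cv2.contourArea)],-1,1,-1)
    g,a=cen(f); zm=z0+max(b for _,_,b in MODEL[q])/2e3; p=px2w(c,g,zm)[:2]
    for _ in range(4):
        s,am=cen(sil(c,q,*p,z0),4); p=p+(px2w(c,g,zm)-px2w(c,s,zm))[:2]
    return p,a/am
E
python3 - <<'E'
from h import *
ims={c:manip.snapshot(c) for c in("top","scene")}
for q in("flange","spacer","sprocket","bush","nut","jar"):
    for c in("top","scene"):
        for r in manip.masks_of(c,q)[:3]:
            p,ra=fit(c,q,r["pixels"]); print(q,c,round(r["p"],2),np.round(r["position"]),p.round(4),round(ra,2))
for q in("tall_post","short_post"):
    for c in("top","scene"):
        print(q,c,[(px2w(c,r["position"],.008).round(4)[:2],round(r["p"],2)) for r in [x for _ in range(4) for x in manip.mark_of(c,q)[:1]]])
t=ims["top"][135,:,:]
a=cv2.resize(ims["top"][140:260,270:445],None,fx=4,fy=4,interpolation=cv2.INTER_CUBIC)[:,:,::-1]
b=cv2.resize(ims["top"][165:250,135:250],None,fx=6,fy=6,interpolation=cv2.INTER_CUBIC)[:,:,::-1]
d=cv2.resize(ims["scene"][130:210,285:400],None,fx=6,fy=6,interpolation=cv2.INTER_CUBIC)[:,:,::-1]
cv2.imwrite("pics/c1.png",a);cv2.imwrite("pics/c2.png",b);cv2.imwrite("pics/c3.png",d)
E
```

```text
flange top 0.94 [318. 274.] [ 0.3155 -0.1269] 0.99
flange top 0.77 [303. 221.] [ 0.4723 -0.0937] 0.95
flange scene 0.97 [265. 220.] [ 0.4739 -0.0978] 0.92
flange scene 0.82 [209. 204.] [ 0.3193 -0.1358] 0.8
spacer top 0.67 [343. 170.] [ 0.5995 -0.2122] 0.85
spacer scene 0.8 [274. 265.] [ 0.6001 -0.2158] 0.89
sprocket top 0.92 [344. 218.] [ 0.4667 -0.2096] 0.9
sprocket scene 0.42 [341. 171.] [0.5145 0.2089] 6.71
sprocket scene 0.37 [265. 221.] [ 0.4705 -0.0929] 1.08
bush top 0.6 [432. 228.] [ 0.4156 -0.4404] 1.64
bush top 0.43 [382. 224.] [ 0.4574 -0.3192] 0.73
bush scene 0.8 [140. 292.] [ 0.4151 -0.4423] 1.68
bush scene 0.73 [193. 267.] [ 0.46   -0.3227] 0.81
nut scene 0.7 [238. 295.] [ 0.5766 -0.3256] 0.98
jar top 0.64 [303. 175.] [ 0.5848 -0.0887] 0.85
jar scene 0.81 [304. 235.] [ 0.5897 -0.095 ] 0.83
tall_post top [(array([0.51  , 0.2824]), 0.86), (array([0.51  , 0.2824]), 0.86), (array([0.51  , 0.2824]), 0.86), (array([0.51  , 0.2824]), 0.86)]
tall_post scene [(array([0.5125, 0.2828]), 0.87), (array([0.5125, 0.2828]), 0.87), (array([0.5125, 0.2828]), 0.87), (array([0.5125, 0.2828]), 0.87)]
short_post top [(array([0.5212, 0.1529]), 0.63), (array([0.5212, 0.1529]), 0.63), (array([0.5212, 0.1529]), 0.63), (array([0.5212, 0.1529]), 0.63)]
short_post scene [(array([0.507 , 0.1498]), 0.9), (array([0.507 , 0.1498]), 0.9), (array([0.507 , 0.1498]), 0.9), (array([0.507 , 0.1498]), 0.9)]
```

View pics/c1.png

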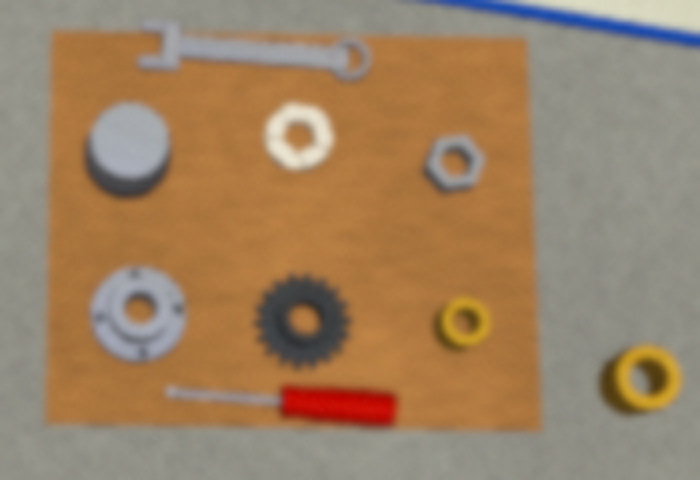

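View pics/c2.png

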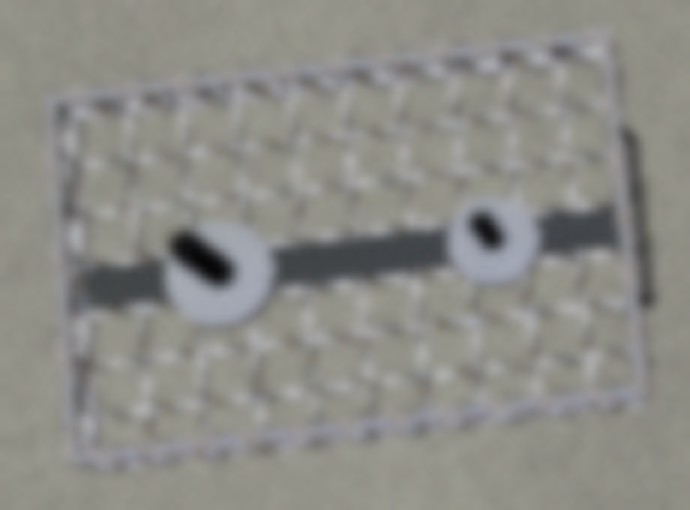

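View pics/c3.png

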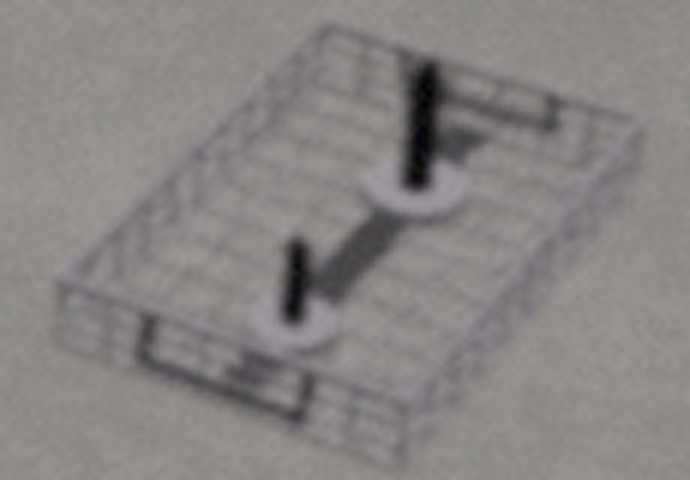

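The close crop confirms the choices. The steel flange with four bolt holes is on the board, and so is the small bush, with area ratio about 0.77 against 1.64 for the large one. The foot plates are at top pixels (171.1,210.1) and (216.9,204.6), and scene pixels (353.9,160.4) and (333.8,182.4).

Run:
```python
from h import *
ims={c:manip.snapshot(c) for c in("top","scene")}
for n,t,s in(("tall",(171.1,210.1),(353.9,160.4)),("short",(216.9,204.6),(333.8,182.4))):
    print(n,px2w("top",t,.008).round(4),px2w("scene",s,.008).round(4))
G={"flange":(.473,-.096),"spacer":(.6,-.214),"sprocket":(.468,-.21),"bush":(.459,-.321),"nut":(.577,-.326),"jar":(.587,-.092)}
for c in ims:
    lab=cv2.cvtColor(ims[c],cv2.COLOR_RGB2LAB).astype(float)
    lab=cv2.GaussianBlur(lab,(3,3),0.6)
    for q,(x,y) in G.items():
        s=sil(c,q,x,y); s=cv2.resize(s,(560,420),interpolation=cv2.INTER_AREA)
        out=cv2.dilate(s,np.ones((13,13)))-cv2.dilate(s,np.ones((7,7)))>0
        bg=np.median(lab[out],0); d=np.linalg.norm(lab-bg,axis=2)
        roi=cv2.dilate(s,np.ones((7,7)))>0
        fg=np.median(d[cv2.erode(s,np.ones((3,3)))>0]); 
        m=(d>fg*.5)&roi
        p,ra=fit(c,q,m); print(q,c,p.round(4),round(ra,2),fg.round())
```

```text
tall [0.5048 0.2836 0.008 ] [0.5072 0.2793 0.008 ]
short [0.5178 0.154  0.008 ] [0.5194 0.1531 0.008 ]
flange top [ 0.4726 -0.0927] 0.97 51.0
spacer top [ 0.6008 -0.2125] 0.91 74.0Traceback (most recent call last):
  File "<stdin>", line 16, in <module>
  File "h.py", line 27, in fit
    s,am=cen(sil(c,q,*p,z0),4); p=p+(px2w(c,g,zm)-px2w(c,s,zm))[:2]
             ~~~^^^^^^^^^^^
  File "h.py", line 17, in sil
    t=np.linspace(0,2*np.pi,60); P=[w2px(c,[x+r/1e3*np.cos(u),y+r/1e3*np.sin(u),z0+h/1e3]) for h in(a,b) for u in t]
                                    ~~~~^^^^^^^^^^^^^^^^^^^^^^^^^^^^^^^^^^^^^^^^^^^^^^^^^^
  File "h.py", line 8, in w2px
    f,cx,cy,T=cal(c); q=T[:3,:3].T@(np.array(P)-T[:3,3]); return np.array([cx+f*q[0]/q[2],cy+f*q[1]/q[2]])
              ~~~^^^
  File "h.py", line 4, in cal
    k=manip.get_calibration(c); f=210/np.tan(np.radians(k["fov_y"])/2); return f,k["cx"],k["cy"],np.array(k["extrinsics"])
ValueError: time passes only in moves, steps and waits
```

```bash
sed -i 's/^def cal(c):/import functools\n@functools.lru_cache(None)\ndef cal(c):/' h.py
python3 - <<'E'
from h import *
ims={c:manip.snapshot(c) for c in("top","scene")}
G={"flange":(.473,-.096),"spacer":(.6,-.214),"sprocket":(.468,-.21),"bush":(.459,-.321),"nut":(.577,-.326),"jar":(.587,-.092)}
for c in ims:
    lab=cv2.cvtColor(ims[c],cv2.COLOR_RGB2LAB).astype(float)
    for q,(x,y) in G.items():
        s=sil(c,q,x,y); s=cv2.resize(s,(560,420),interpolation=cv2.INTER_AREA)
        out=cv2.dilate(s,np.ones((13,13)))-cv2.dilate(s,np.ones((7,7)))>0
        bg=np.median(lab[out],0); d=np.linalg.norm(lab-bg,axis=2)
        roi=cv2.dilate(s,np.ones((7,7)))>0
        fg=np.median(d[cv2.erode(s,np.ones((3,3)))>0]); 
        m=(d>fg*.5)&roi
        p,ra=fit(c,q,m); print(q,c,p.round(4),round(ra,2),fg.round())
    # plates: bright low-sat pixels fitted by ellipse centroid of bright+black region
P0={"tall":(.506,.2815,26),"short":(.5186,.1535,22)}
for c in ims:
    g=ims[c].astype(float).mean(2)
    for n,(x,y,r) in P0.items():
        # brute: maximise ring contrast
        best=[]
        t=np.linspace(0,2*np.pi,72,endpoint=False)
        gg=cv2.GaussianBlur(g,(0,0),.5).astype(np.float32)
        for dx in np.arange(-8,8.1,1):
            for dy in np.arange(-8,8.1,1):
                v=[]
                for rr in(r-2.5,r+2.5):
                    Q=np.array([w2px(c,[x+dx/1e3+rr/1e3*np.cos(u),y+dy/1e3+rr/1e3*np.sin(u),.008]) for u in t],np.float32)
                    v.append(cv2.remap(gg,Q[None,:,0],Q[None,:,1],cv2.INTER_LINEAR).ravel())
                best.append((np.clip(v[0]-v[1],-20,60).mean(),x+dx/1e3,y+dy/1e3))
        best.sort(reverse=True); b=np.array(best[:8]); print(n,c,b[0].round(4),b.mean(0).round(4))
        # bar/hex
# nut orientation from top crop
im=ims["top"][165:200,365:405]; big=cv2.resize(im,None,fx=14,fy=14,interpolation=cv2.INTER_CUBIC); cv2.imwrite("pics/nut.png",big[:,:,::-1])
E
```

```text
flange top [ 0.4725 -0.0928] 0.97 52.0
spacer top [ 0.6007 -0.2129] 0.9 77.0
sprocket top [ 0.4655 -0.2087] 0.87 82.0
bush top [ 0.4588 -0.3182] 1.0 28.0
nut top [ 0.5759 -0.3222] 1.03 43.0
jar top [ 0.5851 -0.0878] 0.87 60.0
flange scene [ 0.4748 -0.0971] 0.96 34.0
spacer scene [ 0.5984 -0.2126] 0.77 48.0
sprocket scene [ 0.4673 -0.2129] 0.89 74.0
bush scene [ 0.4613 -0.3227] 0.94 37.0
nut scene [ 0.578  -0.3258] 0.99 35.0
jar scene [ 0.5865 -0.0841] 1.08 48.0
tall top [19.977   0.506   0.2845] [19.3842  0.5065  0.2845]
short top [22.6834  0.5206  0.1545] [22.0671  0.5204  0.1548]
tall scene [12.1612  0.505   0.2805] [11.9612  0.5049  0.2806]
short scene [9.8467 0.5176 0.1505] [9.5264 0.5177 0.1506]
```

View pics/nut.png

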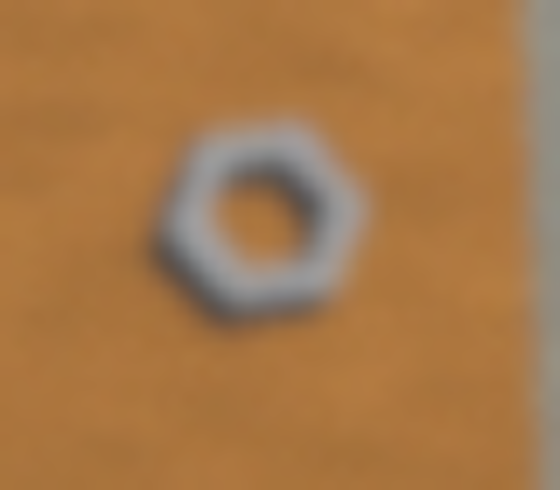

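Both cameras agree to about 4 mm in y and 2 mm in x, and the part-to-post offsets agree, so I use the averages:

| Thing | x | y |
|---|---|---|
| Flange | .4737 | -.095 |
| Spacer | .600 | -.2135 |
| Sprocket | .4665 | -.211 |
| Bush | .460 | -.3205 |
| Nut | .577 | -.324 |
| Tall post | .5055 | .2825 |
| Short post | .519 | .1525 |

The nut crop shows corners near (365,210) and (165,235), so one pair of flats faces about +9.5° from world x. I'll close the fingers along world x.

{"name": "step_arm", "arguments": {"targets": "20 -19 5 -4;60 -56 15 -12;100 -94 25 -20;143 -134 35 -28;186 -174 45 -36;230 -214 55 -44;273 -255 65 -52;316 -295 75 -60;359 -335 85 -67;400 -373 94 -72;427 -398 100 -73.3;427 -398 100 -73.3", "gripper": 0, "squeeze": 60}}

```text
t: 3.9
tcp_pos: [0.4682, -0.1055, 0.1336]
tool_rot: [0.707, 0.707, 0.0, 0.001]
force: [1.5, -1.2, -0.1]
finger_gap: 0.997
gripper_force: 0.0
```

{"name": "step_arm", "arguments": {"targets": "0 0 25 0;0 0 60 0;0 0 85 0;0 0 100 0;0 0 112 0;0 0 117 0;0 0 117 0;0 0 117 0"}}

```text
t: 4.7
tcp_pos: [0.4675, -0.1074, 0.0172]
tool_rot: [0.707, 0.707, 0.0, 0.001]
force: [0.1, 0.0, 0.7]
finger_gap: 1.002
gripper_force: 0.0
```

Run:
```python
from h import *
save("scene","g1",(190,140,340,290),4); s=manip.sense(); print(s["t"],s["tcp_pos"],s["force"])
```

```text
4.75 [ 0.46761512 -0.10743921  0.01734486] [ 0.37517945 -0.21869004  0.14490941]
```

View pics/g1.png

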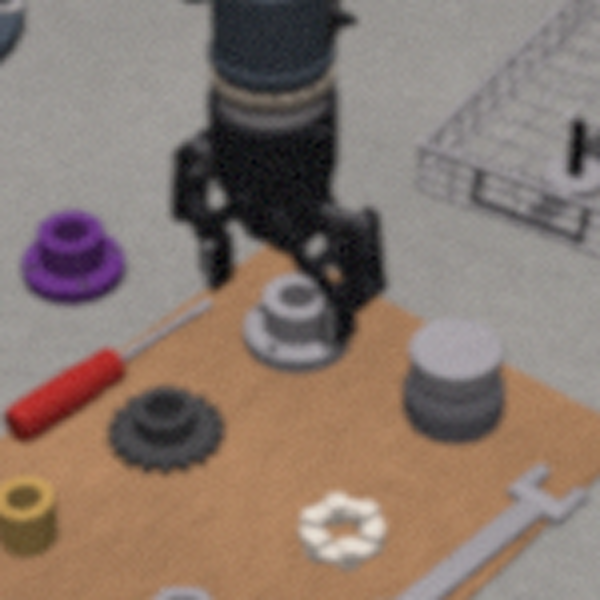

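The tool straddles the flange neck but ended 12 mm short in y and 6 mm in x, so I correct that and close.

{"name": "step_arm", "arguments": {"targets": "6 3 1 0;12 6 3 0;12 6 3 0;12 6 3 0"}}

```text
t: 5.15
tcp_pos: [0.4732, -0.0947, 0.0137]
tool_rot: [0.707, 0.707, 0.0, 0.0]
force: [-0.2, 0.1, 0.0]
finger_gap: 1.002
gripper_force: 0.0
```

{"name": "step_arm", "arguments": {"targets": "0 0 0 0;0 0 0 0;0 0 0 0;0 0 0 0;0 0 0 0;0 0 0 0;0 0 0 0;0 0 0 0", "gripper": 1}}

```text
t: 5.95
tcp_pos: [0.4727, -0.0952, 0.0141]
tool_rot: [0.707, 0.707, -0.0, -0.0]
force: [-1.5, 0.3, 4.3]
finger_gap: 0.501
gripper_force: 60.2
```

{"name": "step_arm", "arguments": {"targets": "0 0 -15 0;0 0 -40 0;5 0 -70 0;30 3 -95 0;70 6 -100 0;115 10 -100 0;160 14 -100 0;205 18 -100 0;250 22 -100 0;295 26 -100 0;335 30 -100 0;360 32 -100 0"}}

```text
t: 7.15
tcp_pos: [0.5043, 0.2676, 0.1126]
tool_rot: [0.707, 0.708, -0.0, -0.001]
force: [0.5, -0.3, -5.5]
finger_gap: 0.494
gripper_force: 62.6
```

{"name": "step_arm", "arguments": {"targets": "10 0 0 0;17 1 0 0;17 1 0 0;17 1 0 0;17 1 0 0;17 1 0 0"}}

```text
t: 7.75
tcp_pos: [0.5064, 0.2808, 0.1136]
tool_rot: [0.708, 0.706, -0.0, -0.0]
force: [-0.3, 0.4, -4.5]
finger_gap: 0.494
gripper_force: 62.6
```

Run:
```python
from h import *
s=manip.sense(); print(s["t"],s["tcp_pos"],s["force"])
a=manip.snapshot("scene")[90:210,285:425]; b=manip.snapshot("top")[150:270,110:250]
cv2.imwrite("pics/g2.png",cv2.resize(np.hstack([a,b])[:,:,::-1],None,fx=2.85,fy=2.85,interpolation=cv2.INTER_CUBIC))
for c in("scene","top"):
  for q in ("flange",):
    for r in manip.masks_of(c,q)[:3]: print(c,r["p"],r["position"],r["pixels"].sum(),fit(c,q,r["pixels"],.103))
```

```text
7.75 [0.50641457 0.28080524 0.1136357 ] [-0.276066    0.35591722 -4.50236204]
scene 0.88 [356.1, 129.1] 327 (array([0.50519599, 0.27327451]), 0.753564741466225)
scene 0.61 [209.0, 204.9] 477 (array([ 0.41036055, -0.22161642]), 0.7160146355192795)
scene 0.17 [345.7, 172.9] 2272 (array([0.59792915, 0.07530641]), 3.6322602057749753)
top 0.63 [168.7, 201.4] 220 (array([0.50841754, 0.26654361]), 0.38265028807479073)
top 0.6 [316.4, 276.9] 448 (array([ 0.30987042, -0.11951322]), 0.8169927801611384)
```

View pics/g2.png

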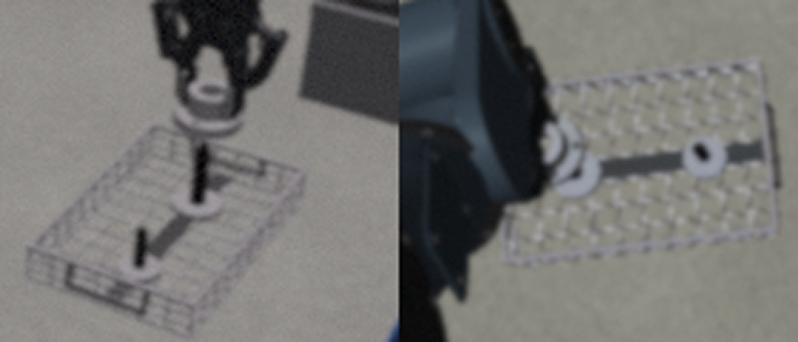

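The flange hangs upright above the tall post: disc centre about (357.7,131) in the scene picture, post tip about (356.3,142). I compare these against the prediction.

Run:
```python
from h import *
im=manip.snapshot("scene")
g=im.astype(float).mean(2)
# post centre column per row (dark), for several heights with estimates
for z in(.02,.04,.06,.07): 
    p=w2px("scene",[.5055,.2825,z]); r=int(round(p[1])); w=np.arange(int(p[0])-8,int(p[0])+9); d=np.clip(100-g[r,w],0,None); print("post",z,p.round(2),"seen col",((d*w).sum()/d.sum()).round(2),d.round().astype(int))
# bright disc columns
for h in(0,6,12):
    p=w2px("scene",[.5064,.2808,.1025+h/1e3]);r=int(round(p[1])); w=np.arange(int(p[0])-20,int(p[0])+21); print("disc",h,p.round(2),g[r,w].round().astype(int))
```

```text
post 0.02 [354.37 156.25] seen col 354.97 [ 0  0  0  0  0  0 18 59 88 85 58 24  3  4 14  8  0]
post 0.04 [355.07 150.39] seen col 355.09 [ 0  0  0  0  0  2 43 76 92 82 45  9  0  0  0  0  0]
post 0.06 [355.78 144.44] seen col 355.6 [ 0  0  0  0  0  6 35 74 82 87 69 42 14  0  0  0  0]
post 0.07 [356.14 141.42] seen col 355.59 [ 0  0  0  0  4 18 27 46 65 50 14  0  0  0  0  0  0]
disc 0 [357.3 131.8] [144 145 146 145 143 145 143 136 126  99  92 106 130 140 145 132 118 113
 118 118 116 112 115 118 117 117 112 109 113 115 113 112 116 125 136 136
 136 139 140 138 137]
disc 6 [357.53 129.92] [141 141 143 140 143 145 144 138 127 118 129 150 150 146 132 108  91  80
  82  82  79  83  82  79  81  68  71  69  65  54  57  83 109 128 137 139
 136 136 142 139 138]
disc 12 [357.75 128.04] [141 142 140 139 142 140 142 137 138 140 150 145 142 119  95  78  75  74
  79  78  79  77  82  78  74  73  67  67  65  52  32  30  58  95 120 134
 139 140 138 142 136]
```

{"name": "step_arm", "arguments": {"targets": "2 -1 0 0;2 -1 10 0;2 -1 20 0;2 -1 30 0;2 -1 38 0;2 -1 44 0;2 -1 48 0;2 -1 50 0;2 -1 50 0"}}

```text
t: 8.9
tcp_pos: [0.5054, 0.2839, 0.0634]
tool_rot: [0.707, 0.707, -0.0, -0.0]
force: [-1.0, 0.5, -5.1]
finger_gap: 0.497
gripper_force: 62.6
```

{"name": "step_arm", "arguments": {"targets": "0 0 8 0;0 0 16 0;0 0 24 0;0 0 31 0;0 0 36 0;0 0 40 0;0 0 43 0;0 0 44 0;0 0 45 0;0 0 45 0"}}

```text
t: 9.9
tcp_pos: [0.5053, 0.2839, 0.0192]
tool_rot: [0.707, 0.707, 0.0, 0.0]
force: [-0.1, -0.5, -0.8]
finger_gap: 0.497
gripper_force: 62.8
```

{"name": "step_arm", "arguments": {"targets": "0 0 -0.5 0;0 0 -0.5 0;0 0 -0.5 0;0 0 -0.5 0;0 0 -0.5 0", "gripper": 0}}

```text
t: 10.4
tcp_pos: [0.5056, 0.2839, 0.0193]
tool_rot: [0.707, 0.707, 0.0, 0.0]
force: [0.8, 0.0, 0.3]
finger_gap: 0.997
gripper_force: 0.0
```

{"name": "step_arm", "arguments": {"targets": "0 0 -15 0;0 0 -40 0;0 0 -80 0;-10 0 -105 0;-40 7 -110 0;-85 15 -110 0;-130 23 -110 0;-175 31 -110 0;-220 40 -110 0;-265 48 -110 0;-310 56 -110 0;-355 66 -110 0"}}

```text
t: 11.6
tcp_pos: [0.5711, -0.073, 0.1303]
tool_rot: [0.707, 0.707, 0.0, 0.0]
force: [-0.1, -0.3, 0.3]
finger_gap: 0.998
gripper_force: 0.0
```

Run:
```python
from h import *
s=manip.sense(); print(s["t"],s["tcp_pos"],s["force"],s["finger_gap"])
a=manip.snapshot("scene")[90:210,285:425]
cv2.imwrite("pics/g3.png",cv2.resize(a[:,:,::-1],None,fx=4,fy=4,interpolation=cv2.INTER_CUBIC))
```

```text
11.6 [ 0.57108349 -0.07301197  0.13031764] [-0.12105593 -0.28993623  0.27101672] 0.9982803527495062
```

View pics/g3.png

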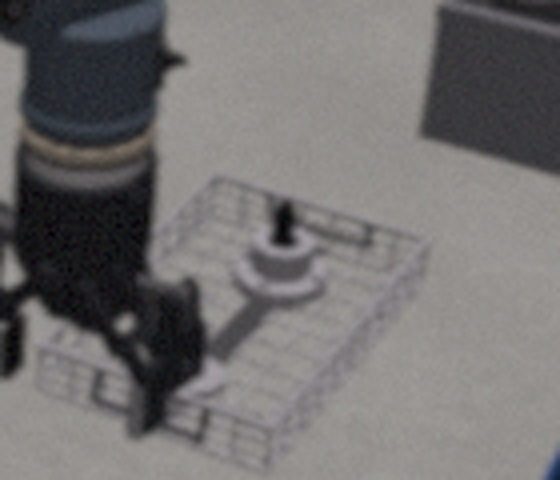

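The flange sits flat on the tall post's foot plate at (279,270) in the crop, with the post through it. The spacer is next, with the fingers pre-closed to about 62 mm because the spanner is close.

{"name": "step_arm", "arguments": {"targets": "-30 6 0 0;-75 15 0 0;-115 24 10 0;-136 28.5 35 0;-140.5 29 70 0;-140.5 29 95 0;-140.5 29 105 0;-140.5 29 105 0;-140.5 29 105 0", "gripper": 0.27}}

```text
t: 12.55
tcp_pos: [0.6009, -0.2117, 0.0254]
tool_rot: [0.707, 0.707, 0.0, 0.001]
force: [0.3, -0.2, 0.5]
finger_gap: 0.728
gripper_force: 0.0
```

{"name": "step_arm", "arguments": {"targets": "-1 -1 10 0;-2 -1 18 0;-2 -1 22 0;-2 -1 22 0;-2 -1 22 0"}}

```text
t: 13.05
tcp_pos: [0.599, -0.2137, 0.002]
tool_rot: [0.707, 0.707, -0.0, -0.0]
force: [0.4, 1.0, 0.9]
finger_gap: 0.732
gripper_force: 0.0
```

{"name": "step_arm", "arguments": {"targets": "0 0 0 0;0 0 0 0;0 0 0 0;0 0 0 0;0 0 0 0;0 0 0 0", "gripper": 1, "squeeze": 40}}

```text
t: 13.65
tcp_pos: [0.5993, -0.2138, 0.0028]
tool_rot: [0.707, 0.707, 0.0, 0.0]
force: [-0.6, 0.3, 4.7]
finger_gap: 0.53
gripper_force: 41.1
```

{"name": "step_arm", "arguments": {"targets": "0 0 -15 0;0 0 -45 0;5 -1 -80 0;25 -5 -100 0;65 -12 -100 0;110 -21 -100 0;155 -30 -100 0;200 -38 -100 0;245 -47 -100 0;290 -55 -100 0;335 -64 -100 0;380 -72 -100 0"}}

```text
t: 14.85
tcp_pos: [0.5267, 0.1681, 0.1027]
tool_rot: [0.707, 0.707, 0.0, 0.0]
force: [0.5, 0.0, -0.7]
finger_gap: 0.529
gripper_force: 41.1
```

{"name": "step_arm", "arguments": {"targets": "45 -8 0 0;85 -16 0 0;108 -20 0 0;114 -21 0 0;116 -22 0 0;116 -22 0 0;116 -22 0 0"}}

```text
t: 15.55
tcp_pos: [0.5057, 0.281, 0.1022]
tool_rot: [0.708, 0.706, -0.0, 0.0]
force: [0.1, -0.1, 0.1]
finger_gap: 0.536
gripper_force: 41.1
```

Run:
```python
from h import *
s=manip.sense(); print(s["t"],s["tcp_pos"],s["force"],s["finger_gap"])
a=manip.snapshot("scene")[90:210,285:425]
p=s["tcp_pos"]; print(w2px("scene",[p[0],p[1],p[2]+.007]),w2px("scene",[.5055,.2825,.07]))
cv2.imwrite("pics/g4.png",cv2.resize(a[:,:,::-1],None,fx=4,fy=4,interpolation=cv2.INTER_CUBIC))
```

```text
15.55 [0.50568966 0.28102849 0.10219824] [ 0.11129587 -0.07973275  0.08002882] 0.5360423840431574
[357.37193515 129.58994978] [356.14445985 141.42204916]
```

View pics/g4.png

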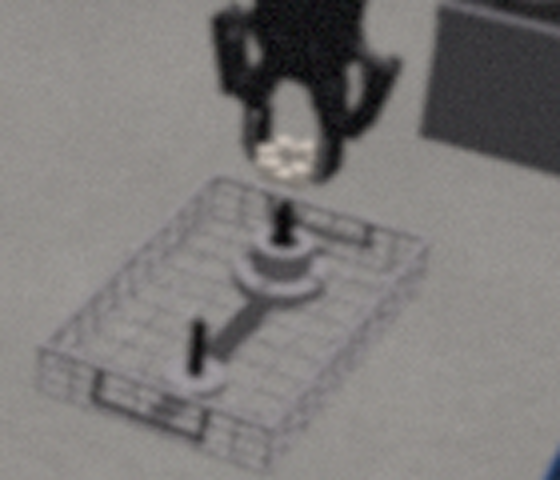

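Held spacer is centred at about (356.6,129) in the scene picture, over the post tip. I lower it.

{"name": "step_arm", "arguments": {"targets": "2 0 0 0;2.5 0 8 0;2.5 0 18 0;2.5 0 28 0;2.5 0 36 0;2.5 0 44 0;2.5 0 50 0;2.5 0 53 0;2.5 0 55 0;2.5 0 55 0"}}

```text
t: 16.6
tcp_pos: [0.5054, 0.2849, 0.047]
tool_rot: [0.707, 0.707, 0.0, 0.0]
force: [0.0, -0.8, -0.7]
finger_gap: 0.532
gripper_force: 41.1
```

{"name": "step_arm", "arguments": {"targets": "0 0 1 0;0 0 2 0;0 0 3 0;0 0 4 0;0 0 4 0;0 0 4 0"}}

```text
t: 17.2
tcp_pos: [0.5055, 0.2849, 0.0438]
tool_rot: [0.707, 0.707, 0.0, 0.0]
force: [-1.1, -0.1, 5.7]
finger_gap: 0.535
gripper_force: 41.6
```

{"name": "step_arm", "arguments": {"targets": "0 0 0 0;0 0 0 0;0 0 0 0", "gripper": 0.1}}

```text
t: 17.5
tcp_pos: [0.5052, 0.2848, 0.0428]
tool_rot: [0.707, 0.707, -0.0, -0.0]
force: [-1.5, -0.5, 0.6]
finger_gap: 0.897
gripper_force: 0.0
```

{"name": "step_arm", "arguments": {"targets": "0 0 -15 0;0 0 -40 0;-10 0 -75 0;-40 -3 -95 0;-85 -7 -100 0;-130 -10 -100 0;-175 -14 -100 0;-220 -17 -100 0;-265 -21 -100 0;-310 -24 -100 0;-355 -28 -100 0;-400 -32 -100 0", "gripper": 0.3}}

```text
t: 18.7
tcp_pos: [0.473, -0.1171, 0.1442]
tool_rot: [0.707, 0.707, 0.0, 0.001]
force: [0.6, -0.2, -0.4]
finger_gap: 0.698
gripper_force: 0.0
```

{"name": "step_arm", "arguments": {"targets": "-45 -3 0 0;-80 -6 10 0;-93 -7 40 0;-96 -7 75 0;-96 -7 100 0;-96 -7 105 0;-96 -7 105 0;-96 -7 105 0", "gripper": 0.36}}

```text
t: 19.5
tcp_pos: [0.4669, -0.2114, 0.0394]
tool_rot: [0.707, 0.707, 0.0, 0.001]
force: [0.3, 0.0, 1.2]
finger_gap: 0.64
gripper_force: 0.0
```

{"name": "step_arm", "arguments": {"targets": "0 0 10 0;0 0 20 0;0 0 26 0;0 0 29 0;0 0 29 0"}}

```text
t: 20.0
tcp_pos: [0.4657, -0.2108, 0.0085]
tool_rot: [0.707, 0.707, -0.0, -0.001]
force: [0.6, 0.1, -0.0]
finger_gap: 0.639
gripper_force: 0.0
```

{"name": "step_arm", "arguments": {"targets": "0 0 0 0;0 0 0 0;0 0 0 0;0 0 0 0;0 0 0 0;0 0 0 0", "gripper": 1, "squeeze": 60}}

```text
t: 20.6
tcp_pos: [0.4654, -0.2111, 0.0101]
tool_rot: [0.707, 0.707, -0.0, -0.0]
force: [-2.8, 0.3, 7.6]
finger_gap: 0.423
gripper_force: 60.4
```

Run:
```python
from h import *
a=manip.snapshot("scene")[110:300,180:400]
cv2.imwrite("pics/g5.png",cv2.resize(a[:,:,::-1],None,fx=3,fy=3,interpolation=cv2.INTER_CUBIC))
```

```text
(no output)
```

View pics/g5.png

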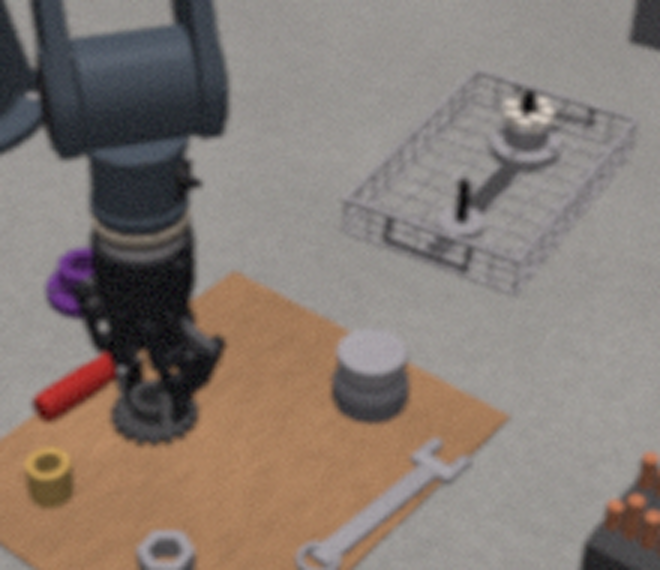

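The spacer lies flat on the flange neck (525,112 in the crop), and the sprocket hub is gripped.

{"name": "step_arm", "arguments": {"targets": "0 0 -15 0;0 0 -45 0;5 0 -80 0;25 2 -95 0;65 5 -95 0;110 9 -95 0;155 13 -95 0;200 16 -95 0;245 20 -95 0;290 24 -95 0;335 27 -95 0;380 31 -95 0"}}

```text
t: 21.85
tcp_pos: [0.4967, 0.1707, 0.1041]
tool_rot: [0.707, 0.707, -0.0, -0.0]
force: [1.5, -0.5, -1.9]
finger_gap: 0.423
gripper_force: 60.9
```

{"name": "step_arm", "arguments": {"targets": "45 4 0 0;85 7 0 0;107 9 0 0;112 9 0 0;114 9 0 0;114 9 0 0;114 9 0 0"}}

```text
t: 22.55
tcp_pos: [0.5061, 0.2815, 0.104]
tool_rot: [0.708, 0.706, -0.001, -0.0]
force: [-0.2, -0.1, -1.5]
finger_gap: 0.418
gripper_force: 61.1
```

Run:
```python
from h import *
s=manip.sense(); p=s["tcp_pos"]; print(s["t"],p,s["force"],s["finger_gap"])
im=manip.snapshot("scene");a=im[90:210,285:425];g=im.astype(float).mean(2)
q=w2px("scene",[p[0],p[1],p[2]+.005-.008]); print(q,w2px("scene",[.5055,.2825,.07])); r=int(round(q[1])); print(g[r,int(q[0])-18:int(q[0])+19].round().astype(int))
cv2.imwrite("pics/g6.png",cv2.resize(a[:,:,::-1],None,fx=4,fy=4,interpolation=cv2.INTER_CUBIC))
```

```text
22.55 [0.50612921 0.28150238 0.10400741] [-0.1713674  -0.07016418 -1.49544223] 0.4179744487853583
[357.29176523 132.12718714] [356.14445985 141.42204916]
[140 144 146 146 142 124  96  70  68  67  72  71  55  39  41  32  40  37
  40  32  31  35  46  59  65  62  38  34  40  54  83 115 133 140 143 140
 137]
```

View pics/g6.png

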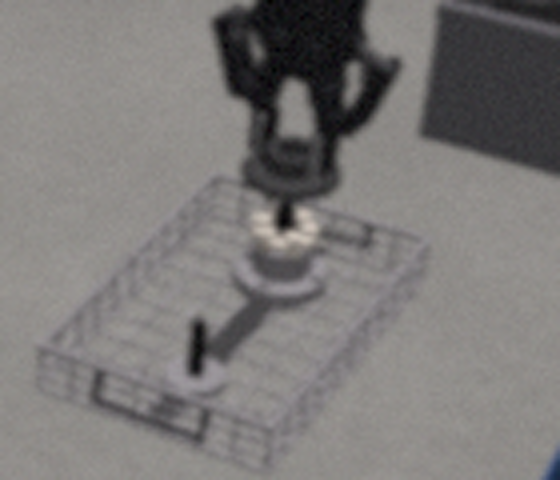

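Sprocket centred at about (357.2,132), as predicted, and level above the post. I lower it.

{"name": "step_arm", "arguments": {"targets": "1 -0.5 0 0;1 -0.5 6 0;1 -0.5 14 0;1 -0.5 22 0;1 -0.5 29 0;1 -0.5 34 0;1 -0.5 37 0;1 -0.5 38 0;1 -0.5 39 0;1 -0.5 39 0;1 -0.5 39 0"}}

```text
t: 23.7
tcp_pos: [0.506, 0.284, 0.0654]
tool_rot: [0.707, 0.707, 0.0, 0.0]
force: [-0.1, 0.6, -1.9]
finger_gap: 0.427
gripper_force: 61.1
```

{"name": "step_arm", "arguments": {"targets": "0 0 1 0;0 0 1 0;0 0 1 0;0 0 1 0"}}

```text
t: 24.1
tcp_pos: [0.5061, 0.284, 0.0651]
tool_rot: [0.707, 0.707, 0.0, 0.0]
force: [-1.0, -0.6, 5.4]
finger_gap: 0.42
gripper_force: 63.3
```

{"name": "step_arm", "arguments": {"targets": "0 0 0 0;0 0 0 0;0 0 0 0", "gripper": 0.1}}

```text
t: 24.4
tcp_pos: [0.5059, 0.2839, 0.064]
tool_rot: [0.707, 0.707, 0.0, 0.0]
force: [-0.1, -0.3, 0.3]
finger_gap: 0.894
gripper_force: 0.0
```

{"name": "step_arm", "arguments": {"targets": "0 0 -15 0;0 0 -40 0;-15 -1 -65 0;-45 -3 -80 0;-90 -7 -80 0;-135 -10 -80 0;-180 -14 -80 0;-225 -17 -80 0;-270 -20 -80 0;-315 -24 -80 0;-360 -27 -80 0;-405 -31 -80 0", "gripper": 0.3}}

```text
t: 25.6
tcp_pos: [0.4744, -0.123, 0.1441]
tool_rot: [0.707, 0.707, 0.0, 0.0]
force: [1.6, 1.1, 0.7]
finger_gap: 0.701
gripper_force: 0.0
```

{"name": "step_arm", "arguments": {"targets": "-45 -3 0 0;-90 -7 0 0;-135 -10 0 0;-175 -13 0 0;-195 -15 20 0;-200 -15 50 0;-200 -15 80 0;-200 -15 90 0;-200 -15 90 0;-200 -15 90 0"}}

```text
t: 26.6
tcp_pos: [0.46, -0.3212, 0.0548]
tool_rot: [0.707, 0.707, -0.0, 0.001]
force: [-0.8, 0.2, -0.1]
finger_gap: 0.697
gripper_force: 0.0
```

Run:
```python
from h import *
s=manip.sense(); p=s["tcp_pos"]; print(s["t"],p)
im=manip.snapshot("scene");a=np.hstack([im[180:320,130:270],im[100:240,280:420]])
cv2.imwrite("pics/g7.png",cv2.resize(a[:,:,::-1],None,fx=2.85,fy=2.85,interpolation=cv2.INTER_CUBIC))
```

```text
26.6 [ 0.45995022 -0.32122689  0.05476936]
```

View pics/g7.png

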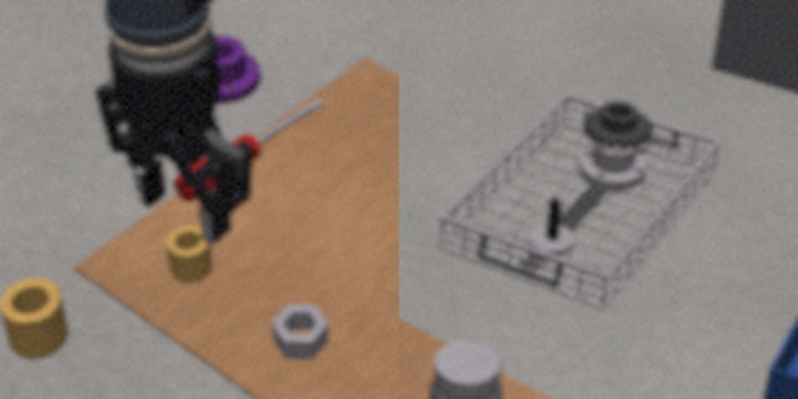

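The tall stack is complete and level (615,125 in the crop), and the open fingers are above the bush at (188,255). I go down and grip.

{"name": "step_arm", "arguments": {"targets": "0 0 12 0;0 0 26 0;0 0 36 0;0 0 41 0;0 0 42 0;0 0 42 0"}}

```text
t: 27.25
tcp_pos: [0.4593, -0.321, 0.0118]
tool_rot: [0.707, 0.707, 0.0, -0.0]
force: [0.6, -0.1, -0.0]
finger_gap: 0.7
gripper_force: 0.0
```

{"name": "step_arm", "arguments": {"targets": "0 0 0 0;0 0 0 0;0 0 0 0;0 0 0 0;0 0 0 0;0 0 0 0", "gripper": 1}}

```text
t: 27.85
tcp_pos: [0.4595, -0.3213, 0.0129]
tool_rot: [0.707, 0.707, -0.0, 0.0]
force: [-0.2, 0.6, 6.1]
finger_gap: 0.383
gripper_force: 59.4
```

{"name": "step_arm", "arguments": {"targets": "0 0 -15 0;0 0 -45 0;5 0 -75 0;25 3 -85 0;65 8 -85 0;110 13 -85 0;155 19 -85 0;200 25 -85 0;245 31 -85 0;290 36 -85 0;335 42 -85 0;380 48 -85 0"}}

```text
t: 29.05
tcp_pos: [0.5061, 0.062, 0.0967]
tool_rot: [0.707, 0.707, -0.0, -0.001]
force: [0.4, 0.2, -1.4]
finger_gap: 0.381
gripper_force: 60.0
```

{"name": "step_arm", "arguments": {"targets": "40 5 0 0;75 9 0 0;90 11 0 0;93 11.5 0 0;93 11.5 0 0;93 11.5 0 0"}}

```text
t: 29.65
tcp_pos: [0.5187, 0.1507, 0.0969]
tool_rot: [0.708, 0.706, -0.001, -0.0]
force: [0.5, -1.0, -3.7]
finger_gap: 0.379
gripper_force: 60.0
```

Run:
```python
from h import *
s=manip.sense(); p=s["tcp_pos"]; print(s["t"],p)
im=manip.snapshot("scene");a=im[100:220,265:405];g=im.astype(float).mean(2)
q=w2px("scene",[p[0],p[1],p[2]-.0129+.003+.016]); print("bush pred",q)
for z in(.02,.03,.04,.046):
    k=w2px("scene",[.519,.1525,z]); r=int(round(k[1])); w=np.arange(int(k[0])-6,int(k[0])+7); d=np.clip(100-g[r,w],0,None); print("post",z,k.round(2),((d*w).sum()/d.sum()).round(2))
cv2.imwrite("pics/g8.png",cv2.resize(a[:,:,::-1],None,fx=4,fy=4,interpolation=cv2.INTER_CUBIC))
```

```text
29.65 [0.51873061 0.15074155 0.09690418]
bush pred [335.81750076 153.49237229]
post 0.02 [333.88 178.89] 333.93
post 0.03 [334.16 175.9 ] 335.57
post 0.04 [334.44 172.88] 334.71
post 0.046 [334.61 171.05] 334.28
```

View pics/g8.png

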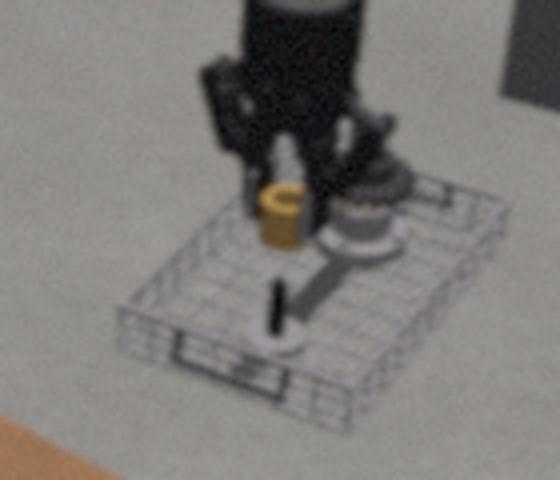

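The bush at (336,154) in the scene picture is upright above the short post, which is seen where predicted. I lower it.

{"name": "step_arm", "arguments": {"targets": "1 0 10 0;1 0 22 0;1 0 32 0;1 0 40 0;1 0 48 0;1 0 56 0;1 0 64 0;1 0 71 0;1 0 75 0;1 0 77 0;1 0 77 0"}}

```text
t: 30.8
tcp_pos: [0.5192, 0.1529, 0.02]
tool_rot: [0.707, 0.707, -0.0, -0.0]
force: [0.5, -0.1, -2.7]
finger_gap: 0.378
gripper_force: 60.0
```

{"name": "step_arm", "arguments": {"targets": "0 0 1 0;0 0 2 0;0 0 3 0;0 0 3 0"}}

```text
t: 31.2
tcp_pos: [0.5195, 0.1529, 0.0179]
tool_rot: [0.707, 0.707, 0.0, 0.0]
force: [-0.0, 1.1, 3.8]
finger_gap: 0.379
gripper_force: 60.5
```

{"name": "step_arm", "arguments": {"targets": "0 0 0 0;0 0 0 0;0 0 0 0", "gripper": 0.25}}

```text
t: 31.5
tcp_pos: [0.5194, 0.1529, 0.0171]
tool_rot: [0.707, 0.707, 0.0, 0.0]
force: [-0.2, 0.7, 1.0]
finger_gap: 0.752
gripper_force: 0.0
```

{"name": "step_arm", "arguments": {"targets": "0 0 -15 0;0 0 -45 0;-10 1 -80 0;-40 5 -90 0;-85 10 -90 0;-130 16 -90 0;-175 21 -90 0;-220 27 -90 0;-265 32 -90 0;-310 38 -90 0;-355 43 -90 0;-400 48 -90 0"}}

```text
t: 32.7
tcp_pos: [0.5668, -0.249, 0.107]
tool_rot: [0.707, 0.707, 0.0, -0.0]
force: [0.8, -0.5, 0.2]
finger_gap: 0.75
gripper_force: 0.0
```

{"name": "step_arm", "arguments": {"targets": "-40 5 0 -4;-65 8 10 -9.5;-75 9.5 35 -9.5;-77 9.5 60 -9.5;-77 9.5 70 -9.5;-77 9.5 70 -9.5;-77 9.5 70 -9.5"}}

```text
t: 33.4
tcp_pos: [0.5768, -0.3239, 0.0376]
tool_rot: [0.646, 0.763, 0.0, 0.0]
force: [-0.0, -0.7, -0.0]
finger_gap: 0.749
gripper_force: 0.0
```

Run:
```python
from h import *
s=manip.sense(); p=s["tcp_pos"]; print(s["t"],p)
im=manip.snapshot("scene");a=np.hstack([im[210:330,180:320],im[110:230,270:410]])
cv2.imwrite("pics/g9.png",cv2.resize(a[:,:,::-1],None,fx=2.85,fy=2.85,interpolation=cv2.INTER_CUBIC))
```

```text
33.4 [ 0.57676919 -0.32387568  0.03757531]
```

View pics/g9.png

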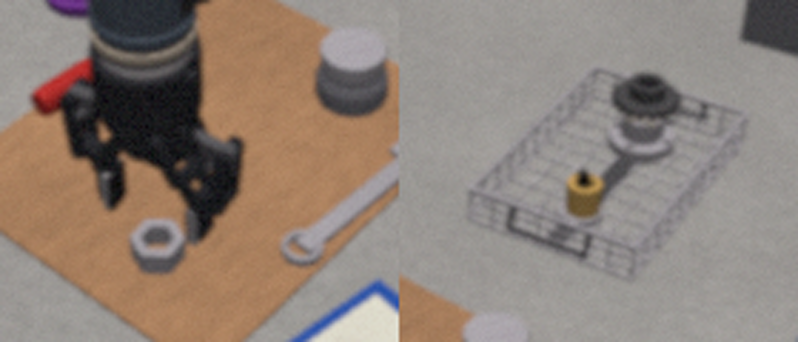

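The bush is seated on the short post (583,195 in the crop), and the fingers straddle the nut (158,245) along its flats.

{"name": "step_arm", "arguments": {"targets": "0 0 10 0;0 0 20 0;0 0 27 0;0 0 31.5 0;0 0 31.5 0;0 0 31.5 0"}}

```text
t: 34.05
tcp_pos: [0.5764, -0.3242, 0.0054]
tool_rot: [0.646, 0.763, -0.0, -0.0]
force: [0.7, 0.1, -0.1]
finger_gap: 0.749
gripper_force: 0.0
```

{"name": "step_arm", "arguments": {"targets": "0 0 0 0;0 0 0 0;0 0 0 0;0 0 0 0;0 0 0 0;0 0 0 0;0 0 0 0", "gripper": 1}}

```text
t: 34.75
tcp_pos: [0.5769, -0.3246, 0.0064]
tool_rot: [0.646, 0.763, -0.0, 0.001]
force: [0.1, 0.7, 6.5]
finger_gap: 0.409
gripper_force: 59.8
```

{"name": "step_arm", "arguments": {"targets": "0 0 -15 0;0 0 -45 0;5 0 -80 0;25 1 -95 0;65 3 -95 0;110 5 -95 0;155 7 -95 0;200 9 -95 0;245 11 -95 0;290 13 -95 0;335 15 -95 0;380 17 -95 0"}}

```text
t: 35.95
tcp_pos: [0.53, 0.0552, 0.101]
tool_rot: [0.646, 0.763, -0.0, -0.0]
force: [0.1, 0.4, -1.2]
finger_gap: 0.41
gripper_force: 59.3
```

{"name": "step_arm", "arguments": {"targets": "45 2 0 0;80 3.5 0 0;95 4.5 0 0;99 4.5 0 0;100 4.5 0 0;100 4.5 0 0;100 4.5 0 0"}}

```text
t: 36.65
tcp_pos: [0.5192, 0.1514, 0.1006]
tool_rot: [0.647, 0.762, -0.0, 0.0]
force: [-0.1, 0.7, -0.8]
finger_gap: 0.406
gripper_force: 59.3
```

Run:
```python
from h import *
s=manip.sense(); p=s["tcp_pos"]; print(s["t"],p,s["force"])
im=manip.snapshot("scene");a=im[100:220,265:405]
print("nut pred",w2px("scene",[p[0],p[1],p[2]-.0064+.013]))
cv2.imwrite("pics/g10.png",cv2.resize(a[:,:,::-1],None,fx=4,fy=4,interpolation=cv2.INTER_CUBIC))
```

```text
36.65 [0.51917416 0.15142071 0.10061599] [-0.13351679  0.70003671 -0.79137177]
nut pred [336.22673439 152.08333889]
```

View pics/g10.png

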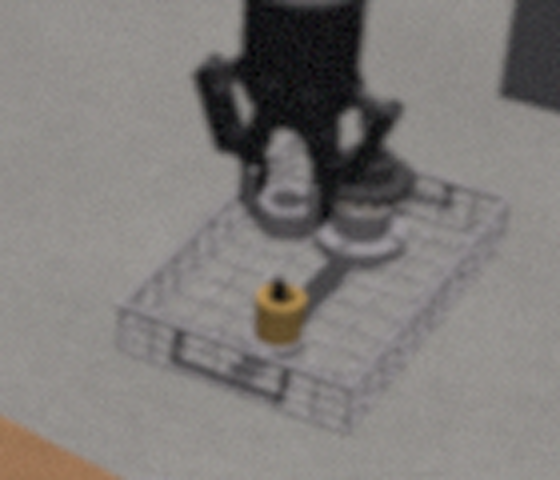

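The nut at about (336,152) is level and in line above the bush. It goes down 57 mm.

{"name": "step_arm", "arguments": {"targets": "1 0 10 0;1 0 20 0;1 0 29 0;1 0 37 0;1 0 44 0;1 0 50 0;1 0 54 0;1 0 55 0;1 0 55 0"}}

```text
t: 37.6
tcp_pos: [0.5186, 0.1539, 0.0456]
tool_rot: [0.646, 0.763, 0.0, 0.0]
force: [0.5, -0.2, -0.3]
finger_gap: 0.408
gripper_force: 59.3
```

{"name": "step_arm", "arguments": {"targets": "0 0 1 0;0 0 2 0;0 0 3 0;0 0 3 0"}}

```text
t: 38.0
tcp_pos: [0.5188, 0.1538, 0.0434]
tool_rot: [0.646, 0.763, 0.0, 0.0]
force: [-1.0, -0.9, 4.3]
finger_gap: 0.404
gripper_force: 59.9
```

{"name": "step_arm", "arguments": {"targets": "0 0 0 0;0 0 0 0;0 0 0 0", "gripper": 0.25}}

```text
t: 38.3
tcp_pos: [0.5186, 0.1538, 0.0426]
tool_rot: [0.646, 0.763, 0.0, -0.0]
force: [-0.2, -0.2, 0.1]
finger_gap: 0.751
gripper_force: 0.0
```

{"name": "step_arm", "arguments": {"targets": "0 0 -15 0;0 0 -45 0;0 0 -80 0;-20 0 -110 0;-60 0 -120 0;-105 0 -120 0;-150 0 -120 0;-190 0 -120 0;-210 0 -120 0;-210 0 -120 0"}}

```text
t: 39.3
tcp_pos: [0.554, -0.0565, 0.1626]
tool_rot: [0.648, 0.762, 0.0, 0.001]
force: [-0.2, 0.9, -0.0]
finger_gap: 0.748
gripper_force: 0.0
```

Run:
```python
from h import *
s=manip.sense(); p=s["tcp_pos"]; print(s["t"],p,s["force"])
im=manip.snapshot("scene");a=im[110:290,240:420]
cv2.imwrite("pics/g11.png",cv2.resize(a[:,:,::-1],None,fx=3.3,fy=3.3,interpolation=cv2.INTER_CUBIC))
```

```text
39.3 [ 0.55398916 -0.05649941  0.16256597] [-0.21707139  0.91319207 -0.04935408]
```

View pics/g11.png

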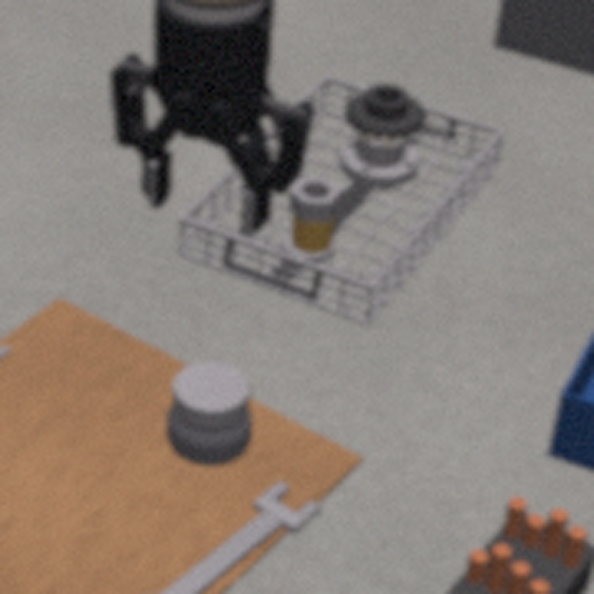

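Both stacks are complete and level (385,125 and 315,215), the jar still stands at (210,415), and the arm is clear of everything. I hand the job in.

```bash
python3 -c "
from station import manip; print(manip.sign_off())"
```

```text
the job is handed in; nothing more can be done
None
```

I handed the job in at about 39 s: the last picture shows flange, spacer and sprocket on the tall post, bush and nut on the short post, and the jar still standing, but sign-off returned no verdict, and I viewed 17 pictures where 14 were allowed and spent one more turn than allowed on measuring before the first move.

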